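Vent the griddle cover away from the jug

TASK

Open a steam vent under the griddle's black clay cover, on the side away from the plastic jug: of the two pivoting lifting arms at the front of the griddle, press the raised outer pad of the one farther from the jug fully down, so that its inner end tips the cover's edge up, and leave it so. Leave the other arm and the jug as they are, and the cover sitting on the griddle.

Things in the scene. Friction and masses are not known exactly. Their poses are not given: they have to be found in the camera images.
- lift_left (a joint): Angle of the left lifting arm (robot's left, +y side of the cover): a flat steel bar 200 x 22 x 8 mm, pivoted as a seesaw 62 mm above the bench. Its outer end, towards the robot, has a flat wooden pad 55 x 50 mm; its inner toe lies under the cover's edge. 0 = pad fully up (bar 19 degrees off level), 0.66 rad = pad fully down at a stop. Starts at 0 to 0.12. Stays where it is left
- lift_right (a joint): Angle of the right lifting arm (-y side of the cover), the mirror twin of the left one, same values. Both pivots are stiff: pressing a pad takes about 5 to 11 N, more once it meets the stop
- lift_left_pad (a point): Centre of the upper face of the left arm's pad, 113 mm from the pivot; about 102 mm above the bench when fully up, about 30 mm when fully down. Its path is nearly vertical (under 10 mm sideways), so a straight press from above does it
- lift_right_pad (a point): Same point on the right arm's pad
- cover: Black clay griddle cover, a low dome 340 mm across and 102 mm high with a knob on top, 1 kg, lying loose on a round griddle 280 mm across whose top is 58 mm above the bench. Origin at the centre of its underside, z up. An arm pressed fully down lifts its edge about 33 mm, tilting it about 6 degrees
- jug: Yellow plastic jug with a side handle, 136 mm across, 200 mm high, standing well to the left or to the right of the griddle (a stack of aluminium bowls 150 mm across and 90 mm high stands on the opposite side). Origin at the centre of its underside
Mind the look-alikes: they are no part of the job. There is more than one size of the jug; the one meant has the size given above.

How it is judged:
By the outcome, as a careful person would: the job done as asked, in the order asked, and still so for the second after the job is handed in, with the robot touching nothing.
It also fails if it takes over 29 s, if anything falls off the work surface, if the arm or the gripper's body presses on something with over 40 N, if the wrist force passes 120 N, or if a joint passes its speed limit or range.

ROBOT

A 6-joint arm with a two-finger parallel gripper is mounted at the origin on the work surface. World frame = base frame: x ahead of the robot, y to its left, z up, the work surface at z = 0. Lengths are in m, angles in rad, forces in N, time in s.
With the tool pointing down it reaches from about 0.35 to 0.875 m from the base axis. Payload 4.2 kg.
Tool frame: the origin (TCP) lies at the very end of the fingers, on their centre line; the grasp point (between the pads) lies 19 mm behind it; z points along the fingers, y is the direction in which the jaws open and shut (so a half turn about z gives the same grasp; the last joint's range is limited). The gripper opens to 85 mm and grips with 20 to 120 N. Pads are 22 mm wide; open, the fingers measure 114 mm over their backs; the gripper's body (76 mm by 85 mm) begins 54 mm behind the grasp point. The pads swing forward as they close: fully open they stand 13 mm farther back than shut.
Start: joints at [-0.852, 0.385, 0.008, 0, -1.194, -0.259], TCP at [0.277, -0.56, 0.231] pointing down, gripper open.
Joint ranges: [-3.14, 3.14], [-1.21, 2.06], [-1.07, 1.41], [-3.16, 2.05], [-2.99, -0.16], [-3.1, 3.1]. Speed limits (rad/s): [2.79, 2.79, 3.14, 3.14, 3.14, 3.14].

INTERFACE

Orientations are given as a unit quaternion [w, x, y, z].
In Python, from station import robot gives the robot as it stands. The module is installed in compiled form; this text tells all that it offers.
- The arm moves only by the tool jog_arm, never from a script. Its argument "commands" is text: rows parted by semicolons, each of 7 numbers parted by spaces: the turn, a rotation vector about the tool's x, y, z in rad, then the shift along the tool's x, y, z in cm, then the closure, from 0 (fully open) to 1 (shut). In form: rx ry rz x y z fingers; .... A call has 1 to 10 rows; each row is the pose to reach, as a shift and turn from the pose measured when the call began, along the tool's axes at that moment; what a row does not reach only later rows make up. A row lasts 1/10 s, in which the tool goes at most 50 mm and 8.59 degrees, less where a joint would pass 70% of its speed; a pose out of reach is approached as far as the arm can. A call with a gripper value outside its range is refused whole. The fingers move at their own pace and stop on an object; "force" is the grip in N (left out, the last holds). Time passes only in rows, so rows that repeat a pose let the fingers close. It gives the time, the measured TCP pose, the force and the opening at its end, in the units of the state.
- robot.get_obs(): the state, without advancing time (a new reading comes with each control period).
- robot.read_camera(name): name is "scene" or "top" or "wrist"; returns a dict with "image" (400x640x3 uint8, red, green, blue), "fovy" (degrees; the focal length in pixels is half the picture's height over the tangent of half this angle, whatever the lens; pixels are square), "cx", "cy" (the principal point, pixels), "origin" and "orientation" of the camera in the world. Camera axes: x right, y down, z forward; pixel columns grow to the right and rows downward; lengths in m; the calibration is good to about 2 mm. A picture is of the moment at which its call begins. There is no depth.
- robot.hand_in(): hands the job in, once; it reports no verdict.
Trained networks look in the newest picture that a camera, given by its name, has taken for a name from the list of things; names that differ only in an ending like _2 or _b are one class to them, and where a whole thing is asked for, a point or a joint stands for the part that bears it (a point fixed in the world has none). Each returns a list of dicts, best first, with "confidence" (0 to 1); they miss things now and then, are a little off and sometimes report something else, mostly with a low value. They report only what shows in the picture. A call takes as long as a camera call. They do not tell look-alikes from the thing itself.
- robot.trace(camera, query): "mask" (400x640 bool, what is visible of it) and "uv" ([column, row] in pixels, amid what is visible of it).
The state is a dict: "time": time; "joints": joint angles; "joint_velocities": joint speeds; "joint_torque": joint torques, N m; "position": TCP position; "ee_rot": TCP orientation; "ft_force": force on the tool from outside, world axes, zero at the start; "moment": the same for the moment, N m; "opening": opening from 0.0 (shut) to 1.0 (fully open).
Only numpy, scipy, OpenCV 4.12 (cv2) and the standard library are available. Lean on these libraries where they do the work, as an engineer would, in place of code of your own. Each camera call takes 0.05 s, during which the arm holds its last target.

## Working session

There is one attempt and no reset: what is moved stays moved. The work goes in short steps, Python scripts to look and compute and a tool call to move; the robot and the scene stay as the last step left them, time stands still between calls to the robot, and variables do not carry over. Pictures are saved under pics/ and viewed, and the job is handed in when it is done.

Besides the shell and the picture viewer there is one more tool, called as name(argument=value, ...) on one line, values as JSON. jog_arm: Moves the arm, as the interface text tells. Its arguments: {"type":"object","properties":{"commands":{"type":"string"},"force":{"type":"number"}},"required":["commands"]}

```bash
mkdir -p pics; cat > h.py <<'E'
import numpy as np,cv2
from scipy.spatial.transform import Rotation as R
from station import robot
def Rq(q): return R.from_quat([q[1],q[2],q[3],q[0]])
def M(c): 
    o=np.array(c['orientation']); return Rq(o).as_matrix() if o.shape==(4,) else o
def f(c): return 200/np.tan(np.radians(c['fovy'])/2)
def onz(c,uv,z):
    d=M(c)@np.array([(uv[0]-c['cx'])/f(c),(uv[1]-c['cy'])/f(c),1]); o=np.array(c['origin']); return o+d*(z-o[2])/d[2]
def proj(c,p):
    q=M(c).T@(np.array(p)-c['origin']); return q[:2]/q[2]*f(c)+[c['cx'],c['cy']]
E
python3 - <<'E'
from h import *
for n in ['scene','top']:
    c=robot.read_camera(n); cv2.imwrite(f'pics/{n}0.png',c['image'][:,:,::-1])
    print(n,c['origin'],c['orientation'],c['fovy'],c['cx'],c['cy'])
    for q in ['lift_left','lift_right','lift_left_pad','lift_right_pad','jug','cover']:
        for r in robot.trace(n,q): print(q,round(r['confidence'],2),r['uv'],r['mask'].sum(), onz(c,r['uv'],0.1).round(3))
print(robot.get_obs())
E
```

```text
scene [1.88893629 0.01094702 0.97488184] [-0.33407963  0.60818695  0.63903928 -0.33185573] 43.261290027989794 322.65698679029396 190.95206922686938
lift_left 0.67 [367.5, 184.6] 425 [0.537 0.124 0.1  ]
lift_right 0.92 [268.1, 176.6] 347 [ 0.512 -0.197  0.1  ]
lift_left_pad 0.73 [369.5, 184.9] 413 [0.538 0.131 0.1  ]
lift_right_pad 0.97 [271.2, 175.3] 431 [ 0.504 -0.188  0.1  ]
jug 0.72 [184.6, 202.8] 3160 [ 0.676 -0.425  0.1  ]
cover 0.97 [306.8, 233.1] 6983 [ 0.796 -0.053  0.1  ]
top [ 0.47015316 -0.02174665  1.40446044] [ 0.03661964 -0.69777347  0.71500228 -0.023301  ] 48.91354150781797 321.9550071412768 199.29102723935014
lift_left 0.8 [277.4, 219.7] 636 [0.524 0.135 0.1  ]
lift_right 0.86 [387.9, 231.5] 633 [ 0.481 -0.191  0.1  ]
lift_left_pad 0.69 [281.1, 227.8] 655 [0.499 0.125 0.1  ]
lift_right_pad 0.68 [390.7, 227.6] 608 [ 0.492 -0.199  0.1  ]
jug 0.83 [478.5, 265.6] 4805 [ 0.376 -0.451  0.1  ]
cover 0.55 [339.3, 149.9] 9442 [ 0.729 -0.054  0.1  ]
cover 0.47 [281.6, 228.3] 651 [0.498 0.123 0.1  ]
{'time': 0.7, 'joints': array([-8.52413068e-01,  3.84689020e-01,  7.89219560e-03, -5.27863755e-05,
       -1.19400248e+00, -2.58595529e-01]), 'joint_velocities': array([-0.0006078 , -0.00043722,  0.00100482,  0.00089883,  0.00181778,
       -0.0012552 ]), 'joint_torque': array([ 1.76844037e-04, -3.91949022e+01,  1.88581699e+01,  4.18983981e+00,
       -2.37623708e-04,  3.58144149e-06]), 'position': array([ 0.2773652 , -0.56004753,  0.23130781]), 'ee_rot': array([ 2.09724268e-05, -2.27864726e-01,  9.73692798e-01,  1.28323318e-05]), 'ft_force': array([-0.07956366, -0.81655274,  0.60045289]), 'moment': array([-0.00230518,  0.03186654, -0.00319061]), 'opening': 1.0004294660260753}
```

View pics/scene0.png

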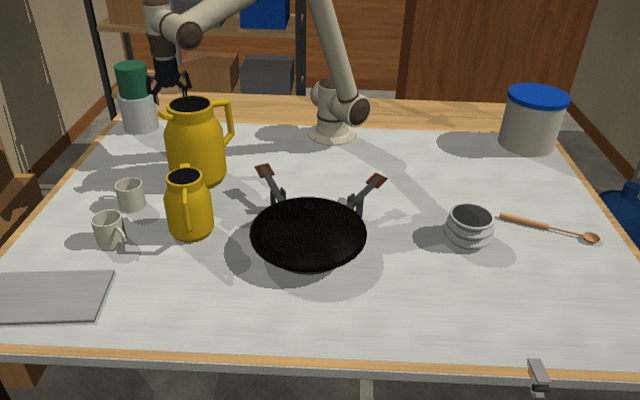

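View pics/top0.png

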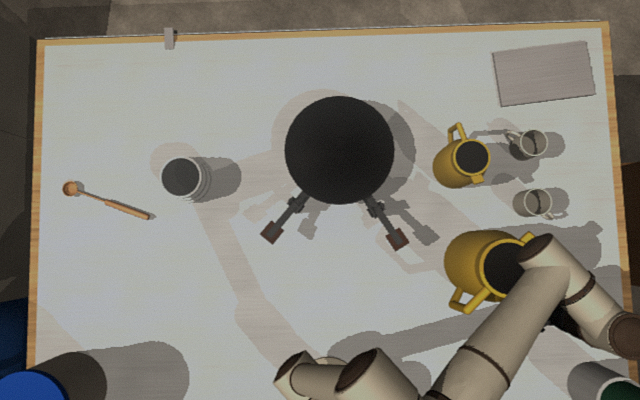

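```bash
python3 - <<'E'
from h import *
for n,box in [('top',(250,300,180,250)),('scene',(345,395,165,215))]:
    c=robot.read_camera(n); im=c['image']; a,b,e,g=box
    s=im[e:g,a:b].astype(int); m=(s[...,0]-s[...,2]>25)
    v,u=np.nonzero(m); uv=np.array([u.mean()+a,v.mean()+e]); print(n,m.sum(),uv)
    for z in (.085,.095,.102): print(z,onz(c,uv,z).round(4))
    cv2.imwrite(f'pics/{n}z.png',cv2.resize(im[e:g,a:b,::-1],None,fx=8,fy=8,interpolation=0))
E
```

```text
top 47 [268.78723404 230.9787234 ]
0.085 [0.4912 0.1636 0.085 ]
0.095 [0.491  0.1622 0.095 ]
0.102 [0.4909 0.1612 0.102 ]
scene 116 [377.25862069 179.96551724]
0.085 [0.4829 0.1596 0.085 ]
0.095 [0.4987 0.1579 0.095 ]
0.102 [0.5098 0.1567 0.102 ]
```

View pics/topz.png

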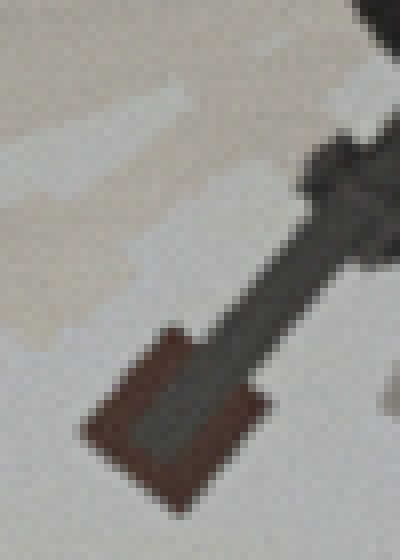

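View pics/scenez.png

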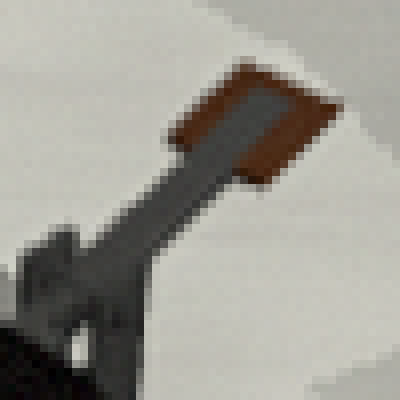

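```bash
python3 - <<'E'
from h import *
c=robot.read_camera('top');
print([onz(c,(271.9,232.1),z).round(4) for z in (.09,.1)])
print('piv',onz(c,(296,203),.062), 'cover',onz(c,(339.5,150),.08),'jug small',onz(c,(470,158),.2),'big',onz(c,(505,268),.28))
c=robot.read_camera('scene'); print([onz(c,(376.7,180.2),z).round(4) for z in (.09,.1)])
o=robot.get_obs(); r=Rq(o['ee_rot']); print(o['time'],r.as_matrix().round(3))
for t in [(.5,.152,.231),(.5,.152,.13)]: print(t,(r.inv().apply(np.array(t)-o['position'])*100).round(2))
E
```

```text
[array([0.4876, 0.1536, 0.09  ]), array([0.4874, 0.1523, 0.1   ])]
piv [0.5751367  0.08205033 0.062     ] cover [ 0.73248136 -0.05515944  0.08      ] jug small [ 0.67653854 -0.4104264   0.2       ] big [ 0.38114316 -0.45747069  0.28      ]
[array([0.4924, 0.1568, 0.09  ]), array([0.5082, 0.1552, 0.1   ])]
0.9 [[-0.896 -0.444  0.   ]
 [-0.444  0.896 -0.   ]
 [-0.    -0.    -1.   ]]
(0.5, 0.152, 0.231) [-5.155e+01  5.393e+01  3.000e-02]
(0.5, 0.152, 0.13) [-51.55  53.93  10.13]
```

jog_arm(commands="0 0 0 0 0 -5 1; 0 0 0 0 0 -10 1; 0 0 0 0 0 -15 1; 0 0 0 0 0 -19 1; 0 0 0 0 0 -20 1; 0 0 0 -3 3.2 -20 1; 0 0 0 -6 6.4 -20 1; 0 0 0 -9 9.6 -20 1; 0 0 0 -12 12.8 -20 1")

```text
time: 1.8
position: [0.3281, -0.3904, 0.4304]
ee_rot: [-0.0, -0.228, 0.974, 0.001]
ft_force: [0.4, 0.2, 1.1]
opening: -0.001
```

jog_arm(commands="0 0 0 -3.2 3.4 0 1; 0 0 0 -6.4 6.9 0 1; 0 0 0 -9.7 10.4 0 1; 0 0 0 -12.9 13.9 0 1; 0 0 0 -16.1 17.3 0 1; 0 0 0 -19.3 20.8 0 1; 0 0 0 -22.6 24.3 1 1; 0 0 0 -25.8 27.7 3 1; 0 0 0 -29 31.2 5 1; 0 0 0 -32.2 34.6 7 1")

```text
time: 2.8
position: [0.4622, 0.0618, 0.361]
ee_rot: [-0.0, -0.228, 0.974, 0.001]
ft_force: [0.9, 0.5, -0.6]
opening: 0.005
```

jog_arm(commands="0 0 0 -3.2 3.4 3 1; 0 0 0 -6 6.5 6 1; 0 0 0 -6.5 7 10 1; 0 0 0 -6.5 7 14 1; 0 0 0 -6.5 7 18 1; 0 0 0 -6.5 7 21 1; 0 0 0 -6.5 7 22 1; 0 0 0 -6.5 7 22 1")

```text
time: 3.6
position: [0.4885, 0.1531, 0.1398]
ee_rot: [-0.002, -0.228, 0.974, -0.0]
ft_force: [-0.1, -0.2, 0.9]
opening: 0.003
```

```bash
python3 - <<'E'
from h import *
o=robot.get_obs(); r=Rq(o['ee_rot']); print(o['time'],o['position'],o['ft_force'])
print((r.inv().apply(np.array([.49,.154,.1])-o['position'])*100).round(2))
ims=[]
for n,box in [('top',(240,340,180,255)),('scene',(325,425,140,215))]:
    c=robot.read_camera(n); a,b,e,g=box; print(proj(c,o['position']))
    ims.append(cv2.resize(c['image'][e:g,a:b,::-1],(400,300),interpolation=0))
cv2.imwrite('pics/a1.png',np.hstack(ims))
E
```

```text
3.6 [0.48849199 0.15309217 0.13982286] [-0.1425489  -0.22197823  0.85581504]
[-0.19  0.01  3.98]
[269.76300698 231.59480579]
[376.75490367 166.48425257]
```

View pics/a1.png

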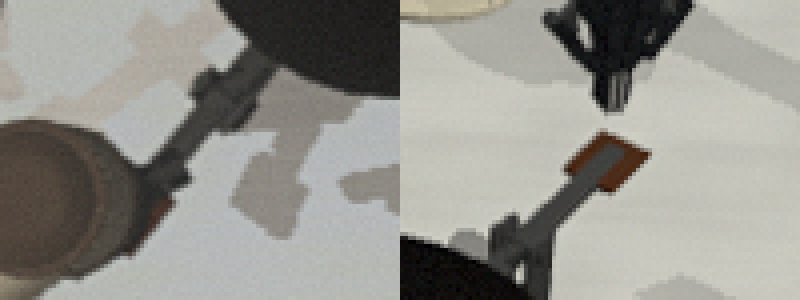

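The shut fingers hang about 4 cm over the left pad (scene crop ~(610,105) vs the pad at (607,160)). I'll press down now.

jog_arm(commands="0 0 0 0 0 2 1; 0 0 0 0 0 3 1; 0 0 0 0 0 4 1; 0 0 0 0 0 4.7 1; 0 0 0 0 0 5.4 1; 0 0 0 0 0 6.1 1; 0 0 0 0 0 6.8 1; 0 0 0 0 0 7.5 1")

```text
time: 4.5
position: [0.4908, 0.1551, 0.0685]
ee_rot: [0.002, -0.228, 0.974, 0.001]
ft_force: [-4.3, 3.5, 8.4]
opening: 0.007
```

jog_arm(commands="0 0 0 0 0 0.6 1; 0 0 0 0 0 1.1 1; 0 0 0 0 0 1.6 1; 0 0 0 0 0 2 1; 0 0 0 0 0 2.4 1; 0 0 0 0 0 2.7 1")

```text
time: 5.1
position: [0.4919, 0.1548, 0.0429]
ee_rot: [0.003, -0.229, 0.973, 0.001]
ft_force: [-0.6, -4.4, 9.4]
opening: 0.002
```

jog_arm(commands="0 0 0 0 0 0.4 1; 0 0 0 0 0 0.8 1; 0 0 0 0 0 1.1 1; 0 0 0 0 0 1.3 1; 0 0 0 0 0 1.3 1")

```text
time: 5.6
position: [0.4934, 0.1549, 0.0324]
ee_rot: [0.004, -0.23, 0.973, 0.001]
ft_force: [-2.2, -4.0, 15.9]
opening: 0.001
```

jog_arm(commands="0 0 0 0 0 0.3 1; 0 0 0 0 0 0.5 1; 0 0 0 0 0 0.6 1; 0 0 0 0 0 0.6 1")

```text
time: 6.0
position: [0.4938, 0.1546, 0.0319]
ee_rot: [0.005, -0.231, 0.973, -0.0]
ft_force: [-13.4, -4.0, 39.1]
opening: 0.0
```

Firmly at the stop (force up, no more travel). Retreating.

jog_arm(commands="0 0 0 0 0 -0.5 1; 0 0 0 0 0 -1.5 1; 0 0 0 0 0 -4 1; 0 0 0 0 0 -8 1; 0 0 0 0 0 -12 1; 0 0 0 0 0 -16 1; 0 0 0 3 0 -20 1; 0 0 0 6 0 -24 1; 0 0 0 10 0 -26 1; 0 0 0 12 0 -26 1")

```text
time: 7.0
position: [0.3836, 0.0998, 0.2941]
ee_rot: [0.008, -0.231, 0.973, 0.001]
ft_force: [0.7, 0.4, 0.3]
opening: 0.001
```

```bash
python3 - <<'E'
from h import *
o=robot.get_obs(); print(o['time'],o['position'],o['ft_force'])
for n in ['scene','top']:
    c=robot.read_camera(n); cv2.imwrite(f'pics/{n}9.png',c['image'][:,:,::-1])
    if n=='scene': cv2.imwrite('pics/s9z.png',cv2.resize(c['image'][140:290,220:420,::-1],(800,600),interpolation=0))
E
```

```text
7.0 [0.38357025 0.09981343 0.29405641] [0.7144977  0.40483469 0.33323334]
```

View pics/s9z.png

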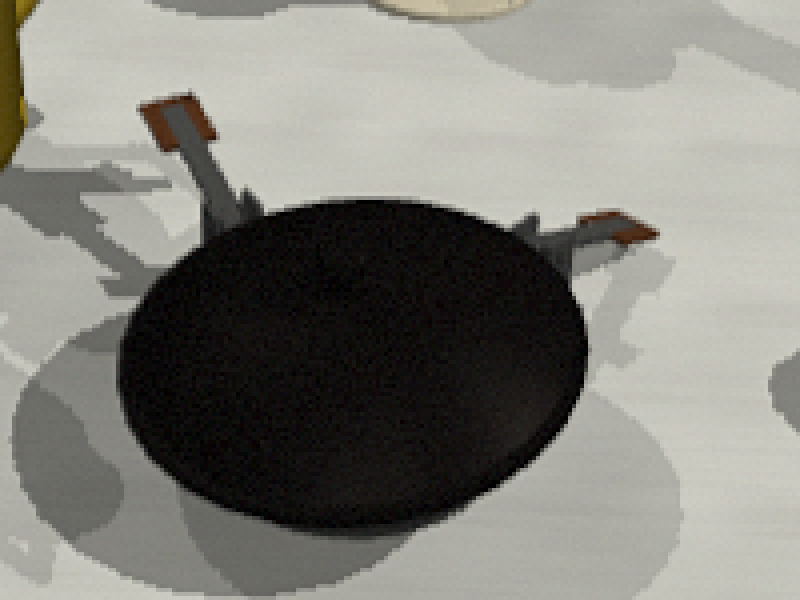

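View pics/top9.png

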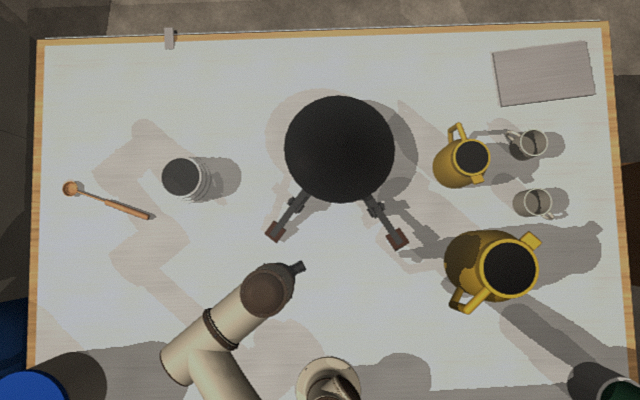

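The left pad is low now (scene crop (618,227), near its shadow). The cover is tilted but still on the griddle, and the right arm and both jugs are unmoved. One quick height check before handing in.

```bash
python3 - <<'E'
from h import *
t=robot.read_camera('top'); s=robot.read_camera('scene')
for z in (.02,.03,.04,.05): print(z,onz(t,(279.5,232),z).round(3),onz(s,(374.6,196.8),z).round(3))
print(robot.hand_in())
E
```

```text
0.02 [0.488 0.139 0.02 ] [0.486 0.156 0.02 ]
0.03 [0.488 0.138 0.03 ] [0.501 0.154 0.03 ]
0.04 [0.488 0.137 0.04 ] [0.516 0.153 0.04 ]
0.05 [0.488 0.135 0.05 ] [0.531 0.151 0.05 ]
the job is handed in; nothing more can be done
None
```

I pressed the left lifting arm's pad fully down, so the cover's left edge is tipped up. That is the side away from the jug, since both yellow jugs stand to the robot's right. The job was handed in at about 7 s.

**Reaching the stop:** the fingertips stopped at z ≈ 0.032 m, against about 0.030 m expected for a pad fully down. There the upward force rose from 16 N to 39 N with only 0.5 mm more travel. Including the sideways part, the force was about 41 N. It was taken on the fingertips, and the wrist limit is 120 N. I then backed away, and the arm was clear of everything.

**Final pictures:**
- The left pad stayed down after I let go.
- The cover is tilted but still sitting on the griddle.
- The right arm and both jugs look unmoved.

**Check that disagreed:** in the last pad-height check, the two cameras agreed in x at about 20 mm height, but differed by about 16 mm in y. My hand-picked pixel for the pad centre in the top view was probably off. It supports the pad being low but does not confirm the exact height. The contact at the stop is the stronger evidence.

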